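# Sweep the green button caps into the collecting bay

### The job

Two green mushroom button caps were left lying on the bench. With the fingers, sweep both along the bench top through the open side of the low fenced bay with the blue floor, until each lies completely inside the fence. Only push them, without lifting, tipping or carrying them, and leave the red cap, the black contactor and the screwdriver where they are.

Things in the scene. Friction and masses are not known exactly. Their poses are not given: they have to be found in the camera images.
- green_cap_a: Green mushroom push-button cap lying flat on the bench, dome up: a round disc 40 mm in diameter and 18 mm high with upright sides (dome edge slightly rounded), about 35 g, loose; it slides flat when pushed low on its side. Origin at the centre of its underside, z up (its yaw means nothing).
- green_cap_b: The other green mushroom push-button cap lying flat on the bench, dome up: a round disc 40 mm in diameter and 18 mm high with upright sides (dome edge slightly rounded), about 35 g, loose; it slides flat when pushed low on its side. Origin at the centre of its underside, z up (its yaw means nothing).
- red_cap: Red cap, to be left alone: same shape and size as the green ones (40 mm across, 18 mm high), loose. Origin at the centre of its underside.
- bay: Fixed bay: aluminium fence 24 mm high, 6 mm thick, on three sides of a blue floor flush with the bench (no sill). Inside 110 mm along its x, 200 mm along its y. Origin: centre of the floor, z up. Open side: the whole side at its x = -55 mm, facing roughly to the robot; inner faces of the fence at x = +55 and y = -100, +100 mm; side fences end at x = -55 mm.
- contactor: Black contactor, loose, standing: block 45 mm (its x) by 56 mm (its y), 56 mm high. Origin at the centre of its underside. To be left alone.
- screwdriver: Screwdriver with a yellow handle, loose, lying, about 180 mm long along its x and 30 mm across, handle towards its -x. Origin at its middle, on the underside. To be left alone.

How it is judged:
By the outcome, as a careful person would: the job done as asked, in the order asked, and still so for the second after the job is handed in, with the robot touching nothing.
It also fails if it takes over 54 s, if anything falls off the work surface, if the arm or the gripper's body presses on something with over 40 N, if the wrist force passes 120 N, or if a joint passes its speed limit or range.

### The arm

A 6-joint arm with a two-finger parallel gripper is mounted at the origin on the work surface. World frame = base frame: x ahead of the robot, y to its left, z up, the work surface at z = 0. Lengths are in m, angles in rad, forces in N, time in s.
With the tool pointing down it reaches from about 0.35 to 0.775 m from the base axis. Payload 5.5 kg.
Tool frame: the origin (TCP) lies between the finger pads; the fingertips stand 17 mm ahead of it and the grasp point (between the pads) lies 2 mm behind it (env.finger_overhang is the distance from the TCP to the fingertips, in m); z points along the fingers, y is the direction in which the jaws open and shut (so a half turn about z gives the same grasp; the last joint's range is limited). The gripper opens to 85 mm and grips with 20 to 120 N. Pads are 22 mm wide; open, the fingers measure 114 mm over their backs; the gripper's body (76 mm by 85 mm) begins 54 mm behind the grasp point. The pads swing forward as they close: fully open they stand 13 mm farther back than shut.
Start: joints at [-1.467, 0.313, 0.046, 1.304, 0, 1.431], TCP at [0.139, -0.558, 0.248] pointing down, gripper open.
Joint ranges: [-2.76, 2.76], [-0.86, 1.69], [-1.03, 1.26], [-2.2, 2.34], [-1.47, 1.5], [-3.14, 3.14]. Speed limits (rad/s): [2.57, 2.57, 3.14, 3.14, 3.14, 3.14].

### API

Orientations are given as a unit quaternion [w, x, y, z].
In Python, from workcell import env gives the robot as it stands. The module is installed in compiled form; this text tells all that it offers.
- The arm moves only by the tool arm_command, never from a script. Its argument "moves" is a list of rows, each a list of 5 numbers: the closure, from 0 (fully open) to 1 (shut), then the shift along the tool's x, y, z in mm, then the turn about the tool's z in rad. In form: [[fingers, dx, dy, dz, turn], ...]. A call has 1 to 12 rows; each row is the pose to reach, as a shift and turn from the pose commanded when the call began, along the tool's axes at that moment; what a row does not reach only later rows make up. A row lasts 1/10 s, in which the tool goes at most 50 mm and 8.59 degrees, less where a joint would pass 70% of its speed; a pose out of reach is approached as far as the arm can. A call with a gripper value outside its range is refused whole. The fingers move at their own pace and stop on an object; "squeeze" is the grip in N (left out, the last holds). Time passes only in rows, so rows that repeat a pose let the fingers close. It gives the time, the measured TCP pose, the force and the opening at its end, in the units of the state.
- env.get_state(): the state, without advancing time (a new reading comes with each control period).
- env.read_camera(name): name is "scene" or "top" or "wrist"; returns (picture, depth): 384x512x3 uint8, blue, green, red; 384x512 float32, m along the optical axis (not along the pixel's ray), 0 where there is no reading.
- env.get_calibration(name): a dict with "fx", "fy", "cx", "cy" (pixels), "pose" (4x4, takes a point from camera to world coordinates). Camera axes: x right, y down, z forward; pixel columns grow to the right and rows downward; lengths in m; the calibration is good to about 2 mm. A picture is of the moment at which its call begins: read the wrist's pose just before it. get_calibration takes no time and is no camera call; for the wrist camera it gives the pose at the moment of the call.
- env.hand_in(): hands the job in, once; it reports no verdict.
The state is a dict: "clock": time; "joint_pos": joint angles; "qvel": joint speeds; "tau": joint torques, N m; "tcp_pos": TCP position; "orientation": TCP orientation; "wrist_force": force on the tool from outside, world axes, zero at the start; "ft_torque": the same for the moment, N m; "finger_gap": finger opening in m.
Only numpy, scipy, OpenCV 4.12 (cv2) and the standard library are available. Lean on these libraries where they do the work, as an engineer would, in place of code of your own. Each camera call takes 0.05 s, during which the arm holds its last target. There are 200 camera calls.

## Working session

There is one attempt and no reset: what is moved stays moved. The work goes in short steps, Python scripts to look and compute and a tool call to move; the robot and the scene stay as the last step left them, time stands still between calls to the robot, and variables do not carry over. Pictures are saved under pics/ and viewed, about 8 in all and at most 12, crops included, and the job is handed in when it is done.

Besides the shell and the picture viewer there is one more tool, called after "Call:" as a command line: name --pt "numbers of a row" for each row, then --argument value for the rest. arm_command: Moves the arm, as the interface text tells. Its arguments: {"type":"object","properties":{"moves":{"type":"array","items":{"type":"array","items":{"type":"number"}}},"squeeze":{"type":"number"}},"required":["moves"]}

```bash
mkdir -p pics
cat > h.py <<'E'
import numpy as np, cv2
from workcell import env
def shot(cam,name):
    im,d=env.read_camera(cam); c=env.get_calibration(cam)
    cv2.imwrite(f'pics/{name}.png',im); np.savez(f'pics/{name}.npz',im=im,d=d,K=[c['fx'],c['fy'],c['cx'],c['cy']],P=c['pose'])
    return im,d
def onplane(name,pts,z=0.0):
    f=np.load(f'pics/{name}.npz'); fx,fy,cx,cy=f['K']; P=f['P']; out=[]
    for u,v in pts:
        r=P[:3,:3]@np.array([(u-cx)/fx,(v-cy)/fy,1]); o=P[:3,3]
        out.append(o+r*(z-o[2])/r[2])
    return np.array(out)
E
python3 - <<'E'
from h import *
im,d=shot('top','top0')
s=env.get_state(); print(s['clock'],s['tcp_pos'],s['orientation'],env.finger_overhang)
print(env.get_calibration('top'))
hsv=cv2.cvtColor(im,cv2.COLOR_BGR2HSV)
for n,lo,hi in [('g',(40,80,40),(85,255,255)),('b',(95,80,40),(125,255,255)),('r',(0,120,60),(8,255,255)),('y',(20,100,60),(35,255,255))]:
    m=cv2.inRange(hsv,lo,hi); k,l,st,ce=cv2.connectedComponentsWithStats(m)
    for i in range(1,k):
        if st[i,4]>40: print(n,st[i],ce[i].round(1),onplane('top0',[ce[i]],0.018 if n in'gr' else 0).round(4))
E
```

```text
0.05 [ 0.13873853 -0.55754915  0.24744615] [-8.57990808e-04  9.92581360e-01  1.21579222e-01  1.23935239e-05] 0.017
{'fx': 397.64482700210965, 'fy': 397.64482700210965, 'cx': 252.0865668204942, 'cy': 191.758812474066, 'pose': array([[ 0.04560975, -0.97076998,  0.23563828,  0.35491393],
       [-0.99895327, -0.04514459,  0.00737145, -0.01021473],
       [ 0.00348181, -0.23572784, -0.97181287,  0.87320404],
       [ 0.        ,  0.        ,  0.        ,  1.        ]])}
g [322 234  19  18 267] [330.7 242.6] [[ 0.4579 -0.1776  0.018 ]]
g [233 237  19  18 271] [241.7 245.6] [[0.4427 0.013  0.018 ]]
g [  0 262  11  13  99] [  4.  268.5] [[0.3715 0.5114 0.018 ]]
g [  9 281  14  13 121] [ 15.4 286.9] [[0.3352 0.4804 0.018 ]]
b [ 235  133   91   54 3865] [278.9 159.7] [[ 0.6456 -0.0619  0.    ]]
r [158 237  19  19 286] [166.9 245.8] [[0.4348 0.173  0.018 ]]
y [ 98 193  25  43 543] [109.9 214.4] [[0.5002 0.3102 0.    ]]
y [  0 321  20  16 226] [  8.4 328.2] [[0.2512 0.4898 0.    ]]
```

View pics/top0.png

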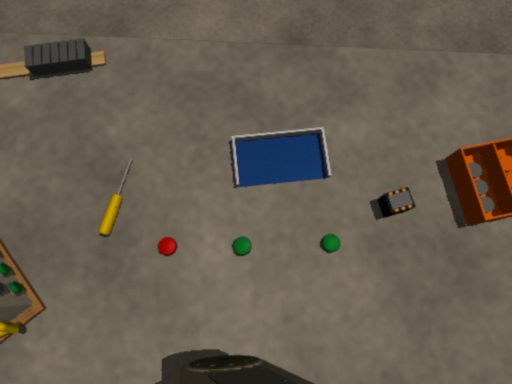

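Run:
```python
from h import *
f=np.load('pics/top0.npz'); im=f['im']
cv2.imwrite('pics/crop0.png',cv2.resize(im[120:260,220:420],None,fx=4,fy=4,interpolation=cv2.INTER_CUBIC))
```

```text
(no output)
```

View pics/crop0.png

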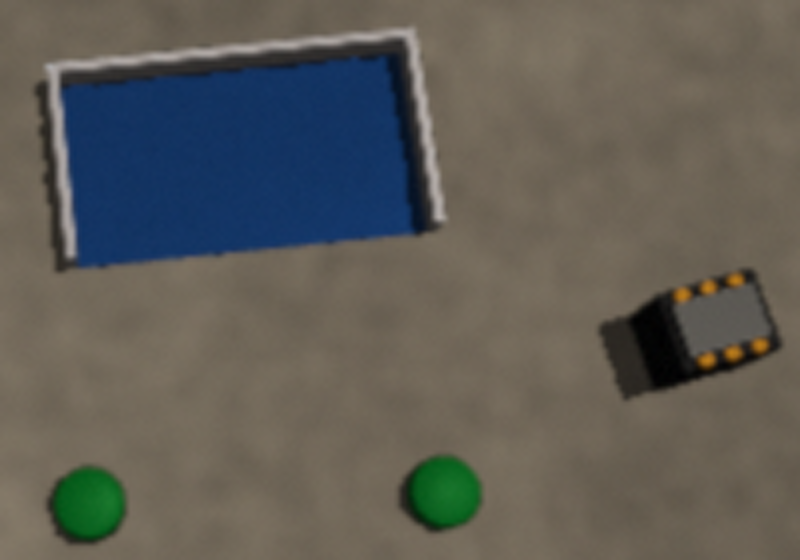

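The crop shows the bay with fence-top outer corners at about (47,65), (413,30), (445,220) and (63,262), and the green caps at (88,504) and (444,492).

Run:
```python
from h import *
p=np.array([(47,65),(413,30),(445,220),(63,262)])/4.+[220,120]
q=onplane('top0',p,.024)[:,:2]; print(q.round(4))
local=np.array([(61,106),(61,-106),(-55,-106),(-55,106)])/1000.
M=q.mean(0); L=local.mean(0)
A,B=local-L,q-M
th=np.arctan2((A[:,0]*B[:,1]-A[:,1]*B[:,0]).sum(),(A*B).sum())
R=np.array([[np.cos(th),-np.sin(th)],[np.sin(th),np.cos(th)]]); c=M-R@L
print('yaw',th,'c',c,'res',(q-(local@R.T+ (c))).round(4))
for cap in [(.4579,-.1776),(.4427,.013)]: print('cap in bay',R.T@(np.array(cap)-c))
k=onplane('top0',np.array([(668,296),(750,270),(778,348),(690,372)])/4.+[220,120],.056); print('contactor',k.round(3))
```

```text
[[ 0.6884  0.0483]
 [ 0.7196 -0.1596]
 [ 0.6073 -0.1777]
 [ 0.5733  0.0329]]
yaw 0.15253994557621264 c [ 0.64418653 -0.06447467] res [[ 0.0001 -0.0012]
 [-0.001   0.0004]
 [ 0.0013 -0.0001]
 [-0.0004  0.0009]]
cap in bay [-0.20131272 -0.08350569]
cap in bay [-0.18737473  0.10719075]
contactor [[ 0.561 -0.289  0.056]
 [ 0.578 -0.333  0.056]
 [ 0.536 -0.346  0.056]
 [ 0.521 -0.299  0.056]]
```

```bash
cat >> h.py <<'E'
c=np.array([.6442,-.0645]); th=.1525
def Rz(a): return np.array([[np.cos(a),-np.sin(a)],[np.sin(a),np.cos(a)]])
def bay(x,y): return c+Rz(th)@np.array([x,y])
def tobay(p): return Rz(th).T@(np.array(p)-c)
def plan(cap,goal,back0,back1):
    from scipy.spatial.transform import Rotation as Ro
    s=env.get_state(); q=s['orientation']; R=Ro.from_quat(q,scalar_first=True).as_matrix(); p=s['tcp_pos']
    cap=np.array(cap); g=bay(*goal); u=(g-cap)/np.linalg.norm(g-cap); ang=np.arctan2(u[1],u[0])
    turn=-(ang-np.arctan2(R[1,0],R[0,0]))
    a=np.r_[cap-back0*u,.1]; b=np.r_[g-back1*u,.022]
    print('tcp',p,'turn',turn,'shift mm to pre (z=.1):',(R.T@(a-p)*1e3).round(1),'pre',a,'end',b,'push mm',np.linalg.norm(b[:2]-a[:2])*1e3)
E
python3 -c "
from h import *
plan((.4579,-.1776),(.005,-.040),.065,.026)"
```

```text
tcp [ 0.13873853 -0.55754915  0.24744615] turn -0.11647198857404639 shift mm to pre (z=.1): [ 336.8 -283.9  148. ] pre [ 0.39707205 -0.20051202  0.1       ] end [ 0.63088718 -0.11244104  0.022     ] push mm 249.85197786822283
```

Call:
arm_command --pt "0.68 40 -34 0 -0.1165" --pt "0.68 80 -68 20 -0.1165" --pt "0.68 120 -101 40 -0.1165" --pt "0.68 160 -135 60 -0.1165" --pt "0.68 200 -169 80 -0.1165" --pt "0.68 240 -203 100 -0.1165" --pt "0.68 280 -236 120 -0.1165" --pt "0.68 310 -261 140 -0.1165" --pt "0.68 336.8 -283.9 148 -0.1165" --pt "0.68 336.8 -283.9 148 -0.1165" --pt "0.68 336.8 -283.9 148 -0.1165" --pt "0.68 336.8 -283.9 148 -0.1165"

```text
clock: 1.25
tcp_pos: [0.3969, -0.201, 0.1001]
orientation: [-0.0, 0.984, 0.18, -0.0]
wrist_force: [-0.2, -0.8, 0.3]
finger_gap: 0.0272
```

Run:
```python
from h import *
plan((.4579,-.1776),(.005,-.040),.065,.026)
print(env.get_state()['finger_gap'])
im,d=shot('wrist','w1')
```

```text
tcp [ 0.39691126 -0.20099389  0.10005617] turn 0.0013245267556552531 shift mm to pre (z=.1): [ 0.3 -0.4  0.1] pre [ 0.39707205 -0.20051202  0.1       ] end [ 0.63088718 -0.11244104  0.022     ] push mm 249.85197786822283
0.027207220159653735
```

View pics/w1.png

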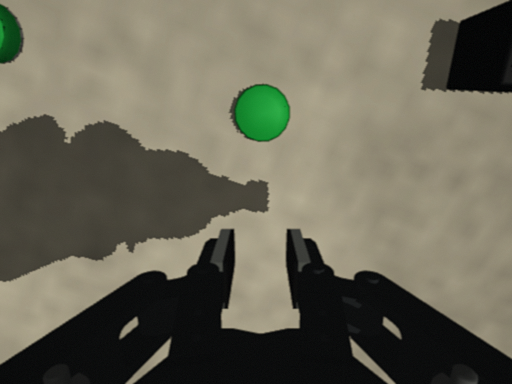

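Cap A, at (262,113), is centred ahead of the fork, whose fingers are at columns 228 and 293. The contactor is clear at the upper right.

Call:
arm_command --pt "0.68 0 0 30 0" --pt "0.68 0 0 60 0" --pt "0.68 0 0 75 0" --pt "0.68 0 0 80 0" --pt "0.68 0 0 80 0"

```text
clock: 1.8
tcp_pos: [0.3965, -0.2021, 0.0202]
orientation: [-0.0, 0.984, 0.178, -0.0]
wrist_force: [-0.4, -0.5, 0.0]
finger_gap: 0.0272
```

Call:
arm_command --pt "0.68 10 0 0 0" --pt "0.68 20 0 0 0" --pt "0.68 28 0 0 0" --pt "0.68 34 0 0 0" --pt "0.68 39 0 0 0" --pt "0.68 45 0 0 0" --pt "0.68 51 0 0 0" --pt "0.68 58 0 0 0" --pt "0.68 65 0 0 0" --pt "0.68 73 0 0 0" --pt "0.68 80 0 0 0" --pt "0.68 80 0 0 0"

```text
clock: 3.0
tcp_pos: [0.4732, -0.1729, 0.0203]
orientation: [0.0, 0.984, 0.18, 0.0]
wrist_force: [-1.6, -0.7, 0.1]
finger_gap: 0.0275
```

Run:
```python
from h import *
im,d=shot('wrist','w2')
```

```text
(no output)
```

View pics/w2.png

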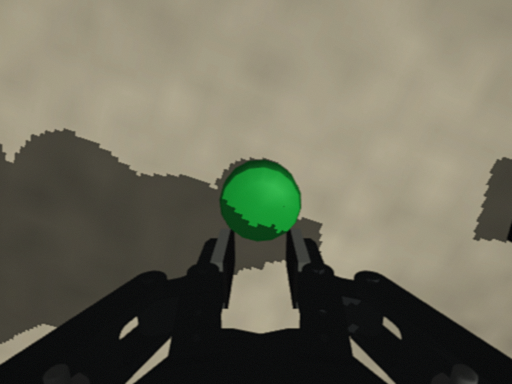

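Cap A, at (260,200), sits flat in the fork. I'll continue the push.

Call:
arm_command --pt "0.68 6 0 0 0" --pt "0.68 14 0 0 0" --pt "0.68 22 0 0 0" --pt "0.68 30 0 0 0" --pt "0.68 38 0 0 0" --pt "0.68 46 0 0 0" --pt "0.68 54 0 0 0" --pt "0.68 62 0 0 0" --pt "0.68 70 0 0 0" --pt "0.68 78 0 0 0" --pt "0.68 86 0 0 0" --pt "0.68 94 0 0 0"

```text
clock: 4.25
tcp_pos: [0.5605, -0.1397, 0.0203]
orientation: [0.0, 0.984, 0.179, -0.0]
wrist_force: [0.1, -0.5, -0.7]
finger_gap: 0.0271
```

Call:
arm_command --pt "0.68 8 0 0 0" --pt "0.68 16 0 0 0" --pt "0.68 24 0 0 0" --pt "0.68 32 0 0 0" --pt "0.68 40 0 0 0" --pt "0.68 48 0 0 0" --pt "0.68 56 0 0 0" --pt "0.68 63 0 0 0" --pt "0.68 69 0 0 0" --pt "0.68 73 0 0 0" --pt "0.68 75 0 0 0" --pt "0.68 75 0 0 0"

```text
clock: 5.45
tcp_pos: [0.6303, -0.1134, 0.0203]
orientation: [0.0, 0.984, 0.179, 0.0]
wrist_force: [0.6, 0.4, 0.3]
finger_gap: 0.0277
```

Call:
arm_command --pt "0.68 -15 0 0 0" --pt "0.68 -30 0 0 0" --pt "0.68 -40 0 -30 0" --pt "0.68 -40 0 -80 0" --pt "0.68 -40 0 -80 0"

```text
clock: 5.95
tcp_pos: [0.5963, -0.1293, 0.1072]
orientation: [0.003, 0.984, 0.179, 0.005]
wrist_force: [1.2, -0.3, 0.2]
finger_gap: 0.0275
```

Run:
```python
from h import *
im,d=shot('wrist','w3')
plan((.4427,.013),(.005,.035),.065,.026)
hsv=cv2.cvtColor(im,cv2.COLOR_BGR2HSV); m=cv2.inRange(hsv,(40,80,40),(85,255,255))
k,l,st,ce=cv2.connectedComponentsWithStats(m)
for i in range(1,k):
    if st[i,4]>200:
        w=onplane('w3',[ce[i]],.015)[0]; print(st[i],ce[i],w,tobay(w[:2]))
```

```text
tcp [ 0.59530333 -0.1288254   0.10455685] turn 0.566339304762295 shift mm to pre (z=.1): [-147.8 -221.4    2.4] pre [0.37908183 0.02633147 0.1       ] end [ 0.61837787 -0.02381406  0.022     ] push mm 244.49369920134967
[ 228   90   54   55 2302] [254.84187663 116.85621199] [ 0.65361559 -0.10285399  0.015     ] [ 0.00347998 -0.03933919]
[  21  276   54   46 1866] [ 47.55841372 298.83118971] [0.44996169 0.01022889 0.015     ] [-0.18063202  0.10336828]
```

View pics/w3.png

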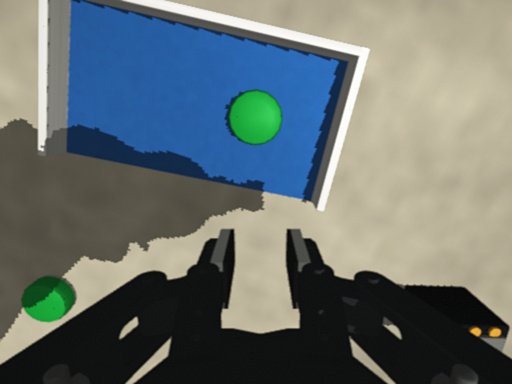

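Cap A is inside the fence, at bay (3,-39) mm. Cap B is at the lower left, (48,299). I'll go to B next.

Call:
arm_command --pt "0.68 -20 -30 0 0.1" --pt "0.68 -40 -60 0 0.2" --pt "0.68 -60 -90 0 0.3" --pt "0.68 -80 -120 0 0.4" --pt "0.68 -100 -150 0 0.5" --pt "0.68 -120 -180 0 0.566" --pt "0.68 -135 -202 1 0.566" --pt "0.68 -148 -221 2 0.566" --pt "0.68 -148 -221 2 0.566" --pt "0.68 -148 -221 2 0.566" --pt "0.68 -148 -221 2 0.566"

```text
clock: 7.1
tcp_pos: [0.3747, 0.012, 0.0984]
orientation: [-0.006, 0.995, -0.095, 0.001]
wrist_force: [0.4, -0.5, -0.3]
finger_gap: 0.0273
```

Run:
```python
from h import *
im,d=shot('wrist','w4')
plan((.4427,.013),(.005,.035),.065,.026)
hsv=cv2.cvtColor(im,cv2.COLOR_BGR2HSV); m=cv2.inRange(hsv,(40,80,40),(85,255,255))
k,l,st,ce=cv2.connectedComponentsWithStats(m)
for i in range(1,k):
    if st[i,4]>200:
        w=onplane('w4',[ce[i]],.015)[0]; print(st[i],ce[i],w,tobay(w[:2]))
```

```text
tcp [0.37476896 0.01194393 0.09836622] turn 0.015471112844497703 shift mm to pre (z=.1): [  1.5 -15.   -1.5] pre [0.37908183 0.02633147 0.1       ] end [ 0.61837787 -0.02381406  0.022     ] push mm 244.49369920134967
[ 213   82   57   58 2565] [240.95867446 110.27446394] [0.44391952 0.01341465 0.015     ] [-0.18612012  0.10743493]
```

Call:
arm_command --pt "0.68 1 -8 0 0.015" --pt "0.68 1 -15 0 0.015" --pt "0.68 1 -15 0 0.015" --pt "0.68 1 -15 0 0.015"

```text
clock: 7.55
tcp_pos: [0.3749, 0.0143, 0.0984]
orientation: [-0.011, 0.995, -0.096, 0.001]
wrist_force: [-1.1, -0.0, -1.2]
finger_gap: 0.0272
```

Run:
```python
from h import *
plan((.4435,.0132),(.005,.035),.065,.026)
im,d=shot('wrist','w5')
```

```text
tcp [0.37490799 0.01426808 0.09836733] turn 0.015693051754720244 shift mm to pre (z=.1): [  2.5 -13.1  -1.3] pre [0.37990535 0.02664325 0.1       ] end [ 0.61838728 -0.02376935  0.022     ] push mm 243.7520423651477
```

View pics/w5.png

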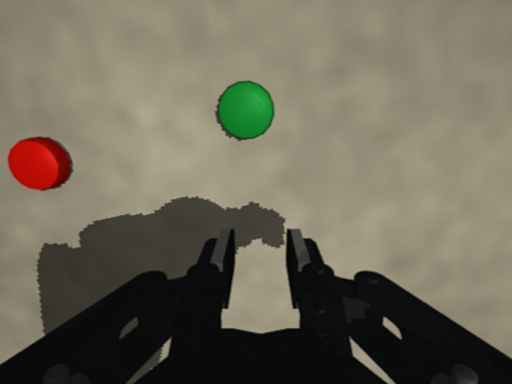

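```bash
python3 -c "
from h import *
s=env.get_state();print(s['joint_pos'].round(3) if hasattr(s['joint_pos'],'round') else s['joint_pos'],s['qvel'],s['tau'])"
```

```text
[-0.194  0.041 -0.682  0.848  0.022  3.141] [ 0.00051951 -0.00262698 -0.00113371  0.00183569  0.00131859 -0.00052901] [-2.40976590e-02 -2.74594331e+01  2.51230896e+01 -5.28934062e-03
  7.45931547e-02  1.31675151e-07]
```

Joint 6 is at its limit of 3.14, so I'll turn the tool back by 0.15 rad and push slightly off the tool axis, which the fork allows.

Call:
arm_command --pt "0.68 0 0 0 -0.08" --pt "0.68 0 0 0 -0.15" --pt "0.68 0 0 0 -0.15" --pt "0.68 0 0 0 -0.15" --pt "0.68 0 0 0 -0.15"

```text
clock: 8.1
tcp_pos: [0.3748, 0.0143, 0.0985]
orientation: [-0.011, 1.0, -0.022, 0.002]
wrist_force: [-0.3, -0.1, 0.5]
finger_gap: 0.0273
```

```bash
python3 -c "
from h import *
plan((.4435,.0132),(.005,.035),.065,.026)
s=env.get_state();print(s['joint_pos'],s['orientation'])"
```

```text
tcp [0.37478047 0.01433182 0.09845874] turn 0.164610827844842 shift mm to pre (z=.1): [  4.6 -12.6  -1.3] pre [0.37990535 0.02664325 0.1       ] end [ 0.61838728 -0.02376935  0.022     ] push mm 243.7520423651477
[-0.19349404  0.04100482 -0.68176724  0.84829986  0.02164889  2.99177579] [-0.01068869  0.99970294 -0.02183707  0.00171317]
```

Call:
arm_command --pt "0.68 4 -6.5 20 0" --pt "0.68 4 -6.5 45 0" --pt "0.68 4 -6.5 65 0" --pt "0.68 4 -6.5 75 0" --pt "0.68 4 -6.5 78 0" --pt "0.68 4 -6.5 78 0"

```text
clock: 8.7
tcp_pos: [0.3794, 0.0223, 0.0207]
orientation: [-0.011, 1.0, -0.021, 0.002]
wrist_force: [0.3, -0.1, 0.1]
finger_gap: 0.0276
```

Call:
arm_command --pt "0.68 10 1.6 0 0" --pt "0.68 20 3.3 0 0" --pt "0.68 28 4.6 0 0" --pt "0.68 34 5.6 0 0" --pt "0.68 39 6.5 0 0" --pt "0.68 45 7.5 0 0" --pt "0.68 51 8.5 0 0" --pt "0.68 58 9.6 0 0" --pt "0.68 65 10.8 0 0" --pt "0.68 73 12.1 0 0" --pt "0.68 80 13.3 0 0" --pt "0.68 80 13.3 0 0"

```text
clock: 9.9
tcp_pos: [0.4605, 0.0052, 0.0208]
orientation: [-0.011, 1.0, -0.021, 0.003]
wrist_force: [-0.1, -0.7, 0.8]
finger_gap: 0.0274
```

Run:
```python
from h import *
im,d=shot('wrist','w6')
print(env.get_state()['tcp_pos'],env.get_state()['joint_pos'],env.get_state()['orientation'])
```

```text
[0.45951202 0.00542455 0.02059182] [-0.17676904  0.29682969 -0.59844894  0.67483009  0.02170072  3.00750722] [-0.01066613  0.99971344 -0.0213352   0.00201926]
```

View pics/w6.png

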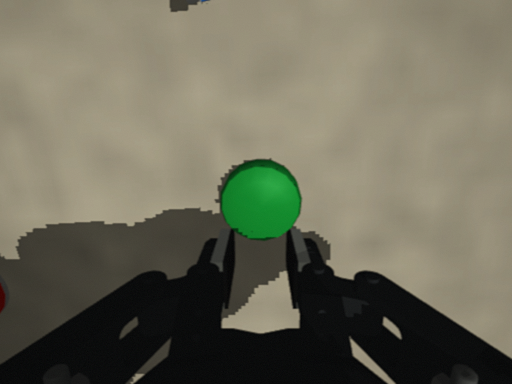

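Cap B, at (260,200), is seated in the fork and flat. I'll finish the push.

Call:
arm_command --pt "0.68 6 1 0 0" --pt "0.68 14 2.3 0 0" --pt "0.68 22 3.7 0 0" --pt "0.68 30 5 0 0" --pt "0.68 38 6.3 0 0" --pt "0.68 46 7.7 0 0" --pt "0.68 54 9 0 0" --pt "0.68 62 10.3 0 0" --pt "0.68 70 11.7 0 0" --pt "0.68 78 13 0 0" --pt "0.68 86 14.3 0 0" --pt "0.68 94 15.7 0 0"

```text
clock: 11.15
tcp_pos: [0.5526, -0.0142, 0.0205]
orientation: [-0.011, 1.0, -0.021, 0.002]
wrist_force: [0.1, -0.4, -0.7]
finger_gap: 0.0273
```

Call:
arm_command --pt "0.68 8 1.3 0 0" --pt "0.68 16 2.7 0 0" --pt "0.68 24 4 0 0" --pt "0.68 32 5.3 0 0" --pt "0.68 40 6.7 0 0" --pt "0.68 47 7.8 0 0" --pt "0.68 54 9 0 0" --pt "0.68 60 10 0 0" --pt "0.68 64 10.7 0 0" --pt "0.68 66 11 0 0" --pt "0.68 66 11 0 0"

```text
clock: 12.25
tcp_pos: [0.6177, -0.0279, 0.0205]
orientation: [-0.011, 1.0, -0.021, 0.002]
wrist_force: [-0.1, -0.4, -0.3]
finger_gap: 0.0272
```

Call:
arm_command --pt "0.68 -15 0 0 0" --pt "0.68 -30 0 0 0" --pt "0.68 -45 0 -30 0" --pt "0.68 -75 0 -70 0" --pt "0.68 -120 0 -110 0" --pt "0.68 -160 0 -150 0" --pt "0.68 -200 0 -150 0" --pt "0.68 -200 0 -150 0" --pt "0.68 -200 0 -150 0" --pt "0.68 -200 0 -150 0"

```text
clock: 13.25
tcp_pos: [0.4179, -0.0227, 0.17]
orientation: [-0.011, 1.0, -0.021, 0.002]
wrist_force: [0.6, -0.2, -0.1]
finger_gap: 0.0272
```

Run:
```python
from h import *
for cam in ('top','wrist'):
    im,d=shot(cam,cam+'9')
    hsv=cv2.cvtColor(im,cv2.COLOR_BGR2HSV)
    for n,lo,hi in [('g',(40,80,40),(85,255,255)),('r',(0,120,60),(8,255,255)),('y',(20,100,60),(35,255,255))]:
        k,l,st,ce=cv2.connectedComponentsWithStats(cv2.inRange(hsv,lo,hi))
        for i in range(1,k):
            if st[i,4]>90:
                w=onplane(cam+'9',[ce[i]],.016)[0]; print(cam,n,st[i],w.round(4),tobay(w[:2]).round(4))
a=cv2.resize(cv2.imread('pics/top9.png'),None,fx=1.5,fy=1.5); cv2.imwrite('pics/top9b.png',a)
print(env.get_state()['tcp_pos'])
```

```text
top g [  0 262  11  13  99] [0.3717 0.5128 0.016 ] [-0.1817  0.612 ]
top g [  9 281  14  13 122] [0.3349 0.4815 0.016 ] [-0.2227  0.5867]
top r [158 237  19  19 286] [0.435  0.1734 0.016 ] [-0.1706  0.2669]
top y [ 98 193  25  43 543] [0.4976 0.3044 0.016 ] [-0.0889  0.3868]
top y [  0 321  20  16 224] [0.253  0.4806 0.016 ] [-0.3039  0.5982]
wrist r [  45  150   46   40 1429] [0.4365 0.1703 0.016 ] [-0.1696  0.2637]
[ 0.41802992 -0.02270031  0.16942257]
```

View pics/top9b.png

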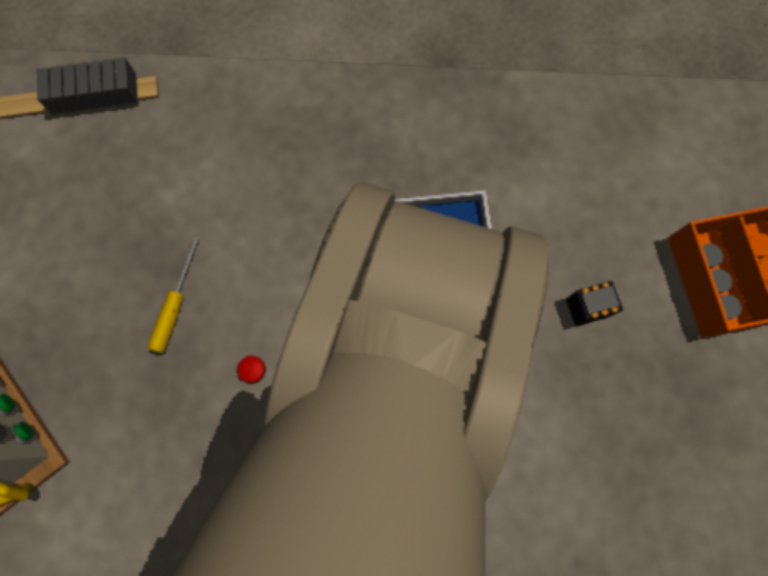

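View pics/wrist9.png

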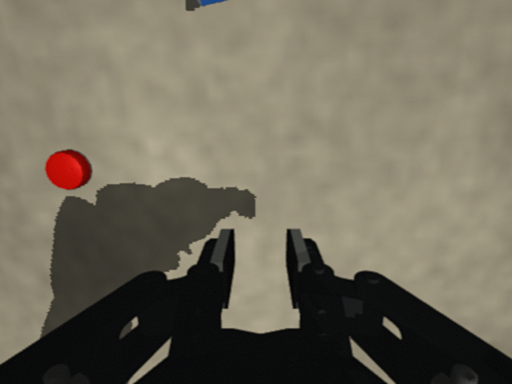

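The arm hides the bay, and the red cap, screwdriver and contactor look unmoved. I'll move aside, up and to the right, and look again.

Call:
arm_command --pt "0.68 0 40 -30 0" --pt "0.68 -20 80 -60 0" --pt "0.68 -40 120 -60 0" --pt "0.68 -60 160 -60 0" --pt "0.68 -90 200 -60 0" --pt "0.68 -110 240 -60 0" --pt "0.68 -130 280 -60 0" --pt "0.68 -150 320 -60 0" --pt "0.68 -170 360 -60 0" --pt "0.68 -190 400 -60 0" --pt "0.68 -190 400 -60 0" --pt "0.68 -190 400 -60 0"

```text
clock: 14.55
tcp_pos: [0.2096, -0.4162, 0.2194]
orientation: [-0.012, 1.0, -0.022, 0.001]
wrist_force: [0.9, -0.7, 0.9]
finger_gap: 0.0271
```

Run:
```python
from h import *
for cam in ('top',):
    im,d=shot(cam,cam+'10')
    hsv=cv2.cvtColor(im,cv2.COLOR_BGR2HSV)
    for n,lo,hi in [('g',(40,80,40),(85,255,255)),('r',(0,120,60),(8,255,255)),('y',(20,100,60),(35,255,255))]:
        k,l,st,ce=cv2.connectedComponentsWithStats(cv2.inRange(hsv,lo,hi))
        for i in range(1,k):
            if st[i,4]>90:
                w=onplane(cam+'10',[ce[i]],.016)[0]; print(cam,n,st[i],w.round(4),tobay(w[:2]).round(4))
print(env.get_state()['tcp_pos'],env.get_state()['clock'],env.get_state()['qvel'])
```

```text
top g [290 147  17  17 222] [ 0.653  -0.1042  0.016 ] [ 0.0027 -0.0405]
top g [257 150  17  17 225] [ 0.6422 -0.0294  0.016 ] [0.0033 0.035 ]
top g [  0 262  11  13 100] [0.3715 0.5125 0.016 ] [-0.1819  0.6118]
top g [  9 281  14  13 122] [0.335  0.4816 0.016 ] [-0.2226  0.5867]
top r [158 237  19  19 286] [0.435  0.1734 0.016 ] [-0.1706  0.2669]
top y [ 98 193  25  43 543] [0.4976 0.3044 0.016 ] [-0.0889  0.3868]
top y [  0 321  20  16 227] [0.2529 0.4807 0.016 ] [-0.3039  0.5983]
[ 0.21009426 -0.41514909  0.21962942] 14.6 [ 0.02657715 -0.02747672 -0.01826756  0.00460432  0.00183388 -0.00320194]
```

View pics/top10.png

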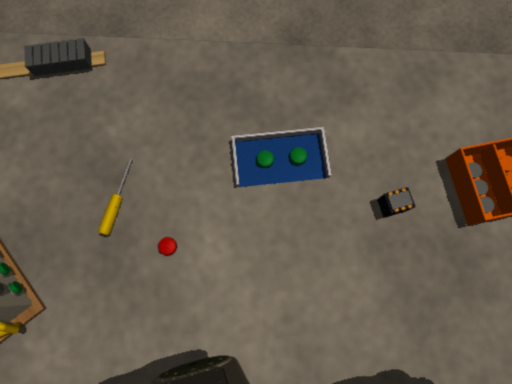

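Both caps, at (265,158) and (299,156), lie well inside the bay, and everything else is unmoved.

```bash
python3 -c "
from workcell import env
print(env.hand_in())"
```

```text
the job is handed in; nothing more can be done
None
```

Both green caps are inside the fenced bay, and the job was handed in at about 14.6 s. I pushed each one flat along the bench with half-closed fingers, cap A first, then cap B.

**Final position:** the last top view puts the caps at about (3, -40) mm and (3, +35) mm in the bay frame. That leaves more than 30 mm from each cap's edge to the open side and to every fence.

**Other objects:** the red cap and the screwdriver are at the same pixels as at the start. The contactor looks unmoved by eye; I did not measure it again.

**Forces:** the highest wrist force seen at the end of any move was about 2 N, and the arm was clear of everything at hand-in.

**What went wrong:** on the way to cap B, joint 6 reached its 3.14 rad limit. The arm stopped about 15 mm short with a tilt of roughly 1°. I turned the tool back 0.15 rad and pushed B slightly off the tool axis, and it stayed seated between the fingers. A first check picture was blocked by the arm, so I moved aside and took another.

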